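# Shim the bench burner up with the wedge and hold it

### The job

Slide the jaw of the small vise well open and lift the wooden wedge up out of it. Set the wedge flat on the bench and push it nose first, square, under the middle of the front edge of the burner's steel plate until that edge has just lifted off its rails (about 4 mm of daylight, never 9). Finish like that, still gripping the wedge flat on the bench with the plate resting on it and the gripper clear of the burner, leaving the other things where they are.

Things in the scene. Friction and masses are not known exactly. Their poses are not given: they have to be found in the camera images.
- jaw (a joint): how far the vise's sliding jaw is open, in m: 0 shut, 0.045 at its stop; starts within 2 mm of 0. It slides stiffly (about 3 N) and stays where it is left. While shut, a lip on it reaches 8 mm over the wedge's tongue and keeps the wedge from being lifted.
- jaw_tab (a point): point in the middle of the upright steel tab on top of the sliding jaw, 64 mm above the bench, 12 mm below the tab's top. The tab is 12 mm along x, 24 mm along y, and rises 38 mm above the jaw, whose top is 38 mm above the bench. The jaw opens along -x of this frame; z is up.
- vise_bed (a point): middle of the vise's bed between the jaws, 12 mm above the bench; axes as the tab's. The vise is fixed to the bench. The wedge lies on the bed along y, nose to +y, its tongue between the 56 mm long jaws; its heel stands out of the jaws on the -y side with both sides free. The fixed jaw, its top 36 mm above the bench, is on the +x side, the sliding one on the -x side.
- wedge_heel (a point): middle of the heel of the loose wooden wedge (about 70 g), 20 mm above its flat underside. The heel is a block 30 mm wide (x), 40 mm long (y), 40 mm high (z). From its front face (y = +20 mm) a tongue as wide and 80 mm long runs along +y to the nose; its flat top slopes from 20 mm high at the heel to 4 mm at the nose, 1 in 5.
- wedge_nose (a point): the nose tip of the wedge, mid-width, at its underside: 100 mm along +y from the heel's middle. Axes as the heel's.
- front_edge (a point): middle of the lower front edge of the burner's steel plate as it rests on its rails, 9 mm above the bench (this point does not move with the plate). x runs along the edge, y points under the plate, z is up: the wedge goes in along +y. Rails under the plate's sides leave an opening 88 mm wide with bare bench between. With the nose d mm past the edge, the edge is raised by about (d - 25) / 5 mm.
- burner_head (a point): centre of the top of the burner's round head (84 mm across), 133 mm above the bench, on a post 105 mm behind the plate's front edge. The plate is 120 mm wide, 148 mm long, 6 mm thick, hinged on a level axis 150 mm behind its front edge; its front edge bears down with about 2.5 to 5 N.
- plate (a joint): angle of the burner's plate about its hinge in rad: 0 resting on its rails, growing as the front edge rises (0.027 is about 4 mm at the edge). It falls back by itself if not held up.
- jar: open glass jar, 72 mm across, 85 mm high; a bystander. Origin at the centre of its underside.
- marver: graphite slab 75 x 110 x 14 mm lying flat; a bystander. Origin at the centre of its underside.
- pick: hand pick with a wooden handle, 170 mm long, lying along its x; a bystander.
- bowl: white ceramic bead bowl, 90 mm across, 35 mm high; a bystander. Origin at the centre of its underside.
- firebrick: pale firebrick 65 x 115 x 32 mm lying flat; a bystander. Origin at the centre of its underside.
- brush: brush 160 mm long, lying along its x; a bystander.
- tin: small open aluminium tin, 66 mm across, 55 mm high; a bystander. Origin at the centre of its underside.
Not all that is in view belongs to the job. Leave any green look-alike of the part that bears jaw alone.

How it is judged:
On the way, in this order (a step that is already met when the one before it is completed fails the run):
1. the vise jaw is slid open by at least 20 mm (value of joint jaw above 0.02 m), for 0.1 s.
2. the gripped wedge is lifted at least 22 mm off the vise's bed (height (world z) of wedge_heel above 0.054 m and contact force between the fingers and wedge above 1 N), for 0.1 s.
At the end, for the whole second after the job is handed in: The wedge, still gripped, lies flat on the bench (within 4 mm and 4 degrees), nose under the middle of the plate's front edge (heel within 25 mm of the middle line, 15 degrees square), and alone carries the edge 1.5 to 7 mm off its rest, at rest; gripper and arm do not touch the plate (value of joint plate between 0.01 and 0.047 rad and velocity of joint plate between -0.03 and 0.03 rad/s and contact force between wedge and plate above 0.5 N and contact force between the fingers and wedge above 2 N and contact force between each of the arm, the fingers and plate below 0.3 N and height (world z) of wedge_heel below 0.024 m and angle between wedge_heel's own z axis and vertical below 0.07 rad and y of wedge_heel in the frame of front_edge below -0.02 m and x of wedge_heel in the frame of front_edge between -0.025 and 0.025 m and angle between the y axis of wedge_heel and the y axis of front_edge, either way round below 0.26 rad); the arm keeps its last pose, push and grip.
It fails at once if the plate's edge is raised 9 mm or more (value of joint plate above 0.06 rad).
It fails at once if a bystander is shoved more than 25 mm (distance of any of jar, marver, pick, bowl, firebrick, brush, tin from where it was at the start of the episode above 0.025 m).
It also fails if it takes over 48 s, if anything falls off the work surface, if the arm or the gripper's body presses on something with over 40 N, if the wrist force passes 120 N, or if a joint passes its speed limit or range.

### The arm

A 6-joint arm with a two-finger parallel gripper is mounted at the origin on the work surface. World frame = base frame: x ahead of the robot, y to its left, z up, the work surface at z = 0. Lengths are in m, angles in rad, forces in N, time in s.
With the tool pointing down it reaches from about 0.225 to 0.875 m from the base axis. Payload 3.4 kg.
Tool frame: the origin (TCP) lies midway between the tips of the shut fingers; the grasp point (between the pads) lies 19 mm behind it; z points along the fingers, y is the line along which they close (so a half turn about z gives the same grasp; the last joint's range is limited). The gripper opens to 85 mm and grips with 20 to 120 N. Pads are 22 mm wide; open, the fingers measure 114 mm over their backs; the gripper's body (76 mm by 85 mm) begins 54 mm behind the grasp point. The pads swing forward as they close: fully open they stand 13 mm farther back than shut.
Start: joints at [1.154, 0.276, 1.505, -0, 1.361, -0.121], TCP at [0.168, 0.55, 0.231] pointing down, gripper open.
Joint ranges: [-2.89, 2.89], [-0.75, 2.08], [0.22, 2.7], [-1.18, 4.32], [0.11, 2.71], [-2.7, 2.7]. Speed limits (rad/s): [2.57, 2.57, 3.14, 3.14, 3.14, 3.14].

### API

Orientations are given as a unit quaternion [w, x, y, z].
In Python, from rig import * gives the robot as it stands.
- The arm moves only by the tool apply_moves, never from a script. Its argument "steps" is one flat list of numbers, 4 for each row, row after row: the shift along the world's x, y, z in cm, then the turn about the world's z in degrees. A call has 1 to 8 rows; each row is the pose to reach, as a shift and turn from the pose commanded when the call began; what a row does not reach only later rows make up. A row lasts 1/12 s, in which the tool goes at most 41.7 mm and 7.16 degrees, less where a joint would pass 70% of its speed; a pose out of reach is approached as far as the arm can. A call with a gripper value outside its range is refused whole. "jaw" is the closure in counts, from 0 (fully open) to 255 (shut), set as the call begins (left out, the last holds). The fingers move at their own pace and stop on an object; "newtons" is the grip in N (left out, the last holds). Time passes only in rows, so rows that repeat a pose let the fingers close. It gives the time, the measured TCP pose, the force, the opening and the grip force at its end, in the units of the state.
- get_state(): the state, without advancing time (a new reading comes with each control period).
- get_image(name): name is "scene" or "top"; returns the picture (420x560x3 uint8, red, green, blue); there is no depth.
- calibration(name): a dict with "fx", "fy", "cx", "cy" (pixels), "xyz" and "rotation" of the camera in the world. Camera axes: x right, y up, looking along -z (the intrinsics and any distortion apply to the point x, -y, -z); pixel columns grow to the right and rows downward; lengths in m; the calibration is good to about 2 mm. A picture is of the moment at which its call begins. calibration takes no time and is no camera call.
- sign_off(): hands the job in; it is judged then, once.
The state is a dict: "clock": time; "qpos": joint angles; "qd": joint speeds; "effort": joint torques, N m; "position": TCP position; "ee_rot": TCP orientation; "contact_force": force on the tool from outside, world axes, zero at the start; "moment": the same for the moment, N m; "width": finger opening in m; "gripper_force": force on a finger pad.
Only numpy, scipy, OpenCV 4.12 (cv2) and the standard library are available. Lean on these libraries where they do the work, as an engineer would, in place of code of your own. Each camera call takes 0.05 s, during which the arm holds its last target. There are 200 camera calls.

## Working session

There is one attempt and no reset: what is moved stays moved. The work goes in short steps, Python scripts to look and compute and a tool call to move; the robot and the scene stay as the last step left them, time stands still between calls to the robot, and variables do not carry over. Pictures are saved under pics/ and viewed, at most 10 in all, crops included, and the job is handed in when it is done.

Besides the shell and the picture viewer there is one more tool, called after "Request:" by a JSON object that holds its "method" and its "body". apply_moves: Moves the arm, as the interface text tells. Its arguments: {"type":"object","properties":{"steps":{"type":"array","items":{"type":"number"}},"jaw":{"type":"number"},"newtons":{"type":"number"}},"required":["steps"]}

```bash
mkdir -p pics; ls
python3 - <<'E'
from rig import *
import cv2
for n in("scene","top"):
    im=get_image(n); cv2.imwrite(f"pics/{n}0.png",im[:,:,::-1]); c=calibration(n); print(n,c)
print(get_state())
E
```

```text
pics
scene {'fx': 413.41884850893354, 'fy': 413.41884850893354, 'cx': 279.81153432530476, 'cy': 211.0420809687912, 'xyz': array([ 1.1628666 , -0.63312497,  0.73326957]), 'rotation': array([0.82099195, 0.41108949, 0.17018054, 0.35779355])}
top {'fx': 418.8751382365352, 'fy': 418.8751382365352, 'cx': 277.6258216352073, 'cy': 203.25166426771537, 'xyz': array([ 0.46418228, -0.06389505,  1.11948893]), 'rotation': array([-0.70517522, -0.03892101,  0.02160363,  0.70763433])}
{'clock': 0.1, 'qpos': array([ 1.15399417e+00,  2.76518535e-01,  1.50599457e+00,  4.14230830e-05,
        1.36071596e+00, -1.20987744e-01]), 'qd': array([-0.0004276 , -0.00035633, -0.00343523, -0.00113973, -0.00161972,
        0.00024213]), 'effort': array([ 1.70388375e-03, -4.17691076e+01, -2.46406031e+01, -1.90054521e-05,
        5.67808107e-03,  1.58191779e-05]), 'position': array([0.16741618, 0.54959736, 0.23053852]), 'ee_rot': array([-2.36894646e-04,  1.47372752e-01,  9.89080685e-01, -7.83423577e-04]), 'contact_force': array([-0.2012959 ,  0.66208067,  0.2561198 ]), 'moment': array([ 0.00220797, -0.03098764,  0.00615861]), 'gripper_force': 0.0, 'width': 0.08513850369818171}
```

View pics/scene0.png

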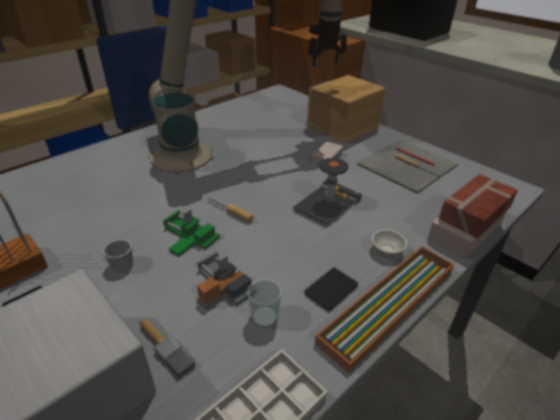

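View pics/top0.png

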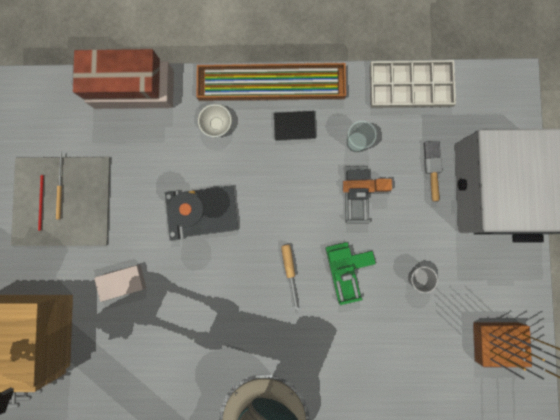

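The top view shows the real vise at about (358,193), with the orange-brown wedge's heel at (382,185). The green look-alike is at (348,270). The burner plate is at (202,212), with its front edge on the right at x≈238. Candidates for the wedge and tab are the brown wedge (382,185) with the grey vise, and the green vise (348,270). I choose the grey vise and will check it in close crops.

Run:
```python
import cv2,numpy as np
t=cv2.imread("pics/top0.png");s=cv2.imread("pics/scene0.png")
a=cv2.resize(t[155:235,325:405],(400,400),interpolation=cv2.INTER_CUBIC)
b=cv2.resize(t[170:250,160:240],(400,400),interpolation=cv2.INTER_CUBIC)
c=cv2.resize(s[240:310,185:265],None,fx=5,fy=4,interpolation=cv2.INTER_CUBIC)[:200*2]
d=cv2.resize(s[150:230,285:365],(400,400),interpolation=cv2.INTER_CUBIC)
c=cv2.resize(s[240:320,185:265],(400,400),interpolation=cv2.INTER_CUBIC)
m=np.vstack([np.hstack([a,b]),np.hstack([c,d])]).astype(float)
m=cv2.resize(np.clip(m*1.5,0,255).astype(np.uint8),(600,600))
cv2.imwrite("pics/crop1.png",m)
```

```text
(no output)
```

View pics/crop1.png

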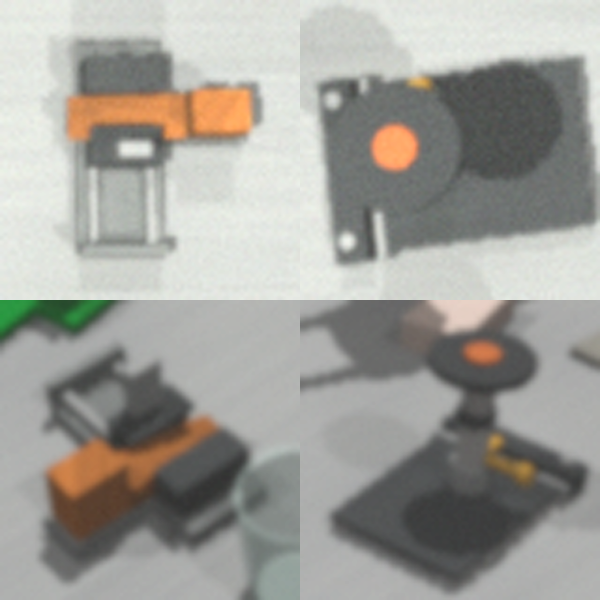

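The crop shows the grey vise with a bright tab top at top-view (361,194.5) and an orange wedge with its heel top centred at about (384,185). The plate's front corners are at (235.5,185) and (239,229.5).

```bash
cat > h.py <<'E'
import cv2,numpy as np
from rig import *
from scipy.spatial.transform import Rotation as R
def cast(n,px,z):
    c=calibration(n);q=np.asarray(c["rotation"]);M=R.from_quat(q[[1,2,3,0]]).as_matrix()
    px=np.atleast_2d(px);d=np.c_[(px[:,0]-c["cx"])/c["fx"],-(px[:,1]-c["cy"])/c["fy"],-np.ones(len(px))]@M.T
    o=np.asarray(c["xyz"]);return o+d*((z-o[2])/d[:,2])[:,None]
def proj(n,p):
    c=calibration(n);q=np.asarray(c["rotation"]);M=R.from_quat(q[[1,2,3,0]]).as_matrix()
    d=(np.atleast_2d(p)-c["xyz"])@M;return np.c_[c["cx"]-c["fx"]*d[:,0]/d[:,2],c["cy"]+c["fy"]*d[:,1]/d[:,2]]
E
python3 - <<'E'
from h import *
np.set_printoptions(precision=4,suppress=True)
t=cv2.imread("pics/top0.png");h=cv2.cvtColor(t,cv2.COLOR_BGR2HSV)
m=cv2.inRange(h,(3,110,60),(20,255,255));m[:150]=0;m[235:]=0;m[:,:330]=0;m[:,400:]=0
p=np.argwhere(m)[:,::-1]
for nm,sel in(("heel",p[p[:,0]>377]),("all",p)):
    r=cv2.minAreaRect(sel.astype(np.float32));print(nm,r,len(sel))
    print(cast("top",cv2.boxPoints(r),.052))
print("tab top",cast("top",[361,194.5],.076))
# plate: fit
g=cv2.cvtColor(t,cv2.COLOR_BGR2GRAY)
f=g[:, :].astype(float);pts=[]
for y in range(190,227,2):
    row=np.diff(cv2.GaussianBlur(f,(3,3),0)[y,228:246]);k=row.argmax();pts.append([228+k+.5,y])
pts=np.array(pts);l=np.polyfit(pts[:,1],pts[:,0],1);print("edge",l,np.std(pts[:,0]-np.polyval(l,pts[:,1])))
co=[]
for x in range(222,235,3):
    col=np.diff(f[176:240,x]);co.append((176+col[:20].argmin()+.5,176+40+col[40:].argmax()+.5))
co=np.array(co);print(co)
E1=cast("top",[[np.polyval(l,185.3),185.3],[np.polyval(l,229.5),229.5]],.015);print(E1,np.linalg.norm(E1[0]-E1[1]),E1.mean(0))
hm=cv2.inRange(h,(3,110,60),(20,255,255))[195:225,170:200];q=np.argwhere(hm).mean(0)
print("head",cast("top",[q[1]+170,q[0]+195],.133))
print("edge of rig",get_state()["position"])
E
```

```text
heel ((384.5, 184.5), (11.0, 13.0), 90.0) 164
[[ 0.6169 -0.2946  0.052 ]
 [ 0.6167 -0.3277  0.052 ]
 [ 0.5885 -0.3269  0.052 ]
 [ 0.5886 -0.294   0.052 ]]
all ((367.031005859375, 185.30650329589844), (11.837403297424316, 48.31044006347656), 87.79740142822266) 492
[[ 0.6141 -0.2046  0.052 ]
 [ 0.6181 -0.3275  0.052 ]
 [ 0.5877 -0.3279  0.052 ]
 [ 0.5836 -0.2053  0.052 ]]
tab top [[ 0.5748 -0.2464  0.076 ]]
edge [  0.1105 214.9316] 0.3824400447281045
[[186.5 231.5]
 [185.5 231.5]
 [185.5 231.5]
 [184.5 230.5]
 [184.5 229.5]]
[[0.6076 0.0754 0.015 ]
 [0.49   0.0618 0.015 ]] 0.11836900407430107 [0.5488 0.0686 0.015 ]
head [[0.5367 0.1805 0.133 ]]
edge of rig [0.1674 0.5496 0.2305]
```

Run:
```python
from h import *
np.set_printoptions(precision=3,suppress=True)
print(proj("scene",[[.575,-.246,.076],[.603,-.308,.052],[.603,-.208,.012],[.49,.062,.015],[.6076,.0754,.015],[.537,.18,.133]]))
print("jar",cast("top",[361,136],.085),"tin",cast("top",[424,278],.05),"brush",cast("top",[432,172],.01))
```

```text
[[222.538 256.124]
 [208.398 283.64 ]
 [244.188 274.187]
 [291.29  207.246]
 [324.559 224.097]
 [333.898 164.476]]
jar [[ 0.721 -0.248  0.085]] tin [[ 0.367 -0.404  0.05 ]] brush [[ 0.641 -0.447  0.01 ]]
```

Request:
{"method": "apply_moves", "body": {"steps": [1.8,-3.6,0,-7,3.6,-7.2,0,-14,5.4,-10.8,0,-21,7.2,-14.4,0,-28,9.1,-18,0,-35,10.9,-21.6,0,-42,12.7,-25.2,0,-49,14.5,-28.8,0,-56], "jaw": 60, "newtons": 25}}

```text
clock: 0.77
position: [0.3127, 0.2602, 0.2311]
ee_rot: [0.0, 0.597, 0.803, -0.0]
contact_force: [1.5, -0.1, 0.7]
width: 0.0655
gripper_force: 0.0
```

Request:
{"method": "apply_moves", "body": {"steps": [1.8,-3.6,0,-6,3.6,-7.2,0,-12,5.4,-10.8,0,-17,7.3,-14.4,0,-17,9.3,-18,0,-17,11.2,-21.6,0,-17,13,-25.2,0,-17,14.8,-28.8,0,-17]}}

```text
clock: 1.43
position: [0.4609, -0.028, 0.2311]
ee_rot: [-0.0, 0.707, 0.707, 0.0]
contact_force: [0.1, 0.8, -0.8]
width: 0.0651
gripper_force: 0.0
```

Request:
{"method": "apply_moves", "body": {"steps": [1.8,-3.6,-0.5,0,3.6,-7.2,-1.5,0,5.4,-10.8,-3,0,7.2,-14.4,-5,0,9,-18,-7.5,0,10.5,-20.6,-10,0,11.4,-22,-11.5,0,11.4,-22,-11.5,0]}}

```text
clock: 2.1
position: [0.5744, -0.2493, 0.1107]
ee_rot: [-0.002, 0.708, 0.706, -0.001]
contact_force: [0.0, 0.8, -0.2]
width: 0.0652
gripper_force: 0.0
```

Run:
```python
from h import *
for n in("scene","top"): cv2.imwrite(f"pics/{n}1.png",get_image(n)[:,:,::-1])
t=cv2.imread("pics/top1.png");s=cv2.imread("pics/scene1.png")
m=np.hstack([cv2.resize(t[150:240,320:410],(400,400),interpolation=cv2.INTER_CUBIC),cv2.resize(s[215:305,175:265],(400,400),interpolation=cv2.INTER_CUBIC)])
cv2.imwrite("pics/crop2.png",np.clip(m*1.5,0,255))
st=get_state();print(st["position"],st["ee_rot"],st["contact_force"],st["width"])
```

```text
[ 0.57373687 -0.24601365  0.11441235] [-2.08105659e-03  7.07239415e-01  7.06970950e-01 -3.92697551e-04] [-0.08634548  0.22144367  0.07130431] 0.06539768914991247[ WARN:0@1.435] global loadsave.cpp:1063 imwrite_ Unsupported depth image for selected encoder is fallbacked to CV_8U.
```

View pics/crop2.png

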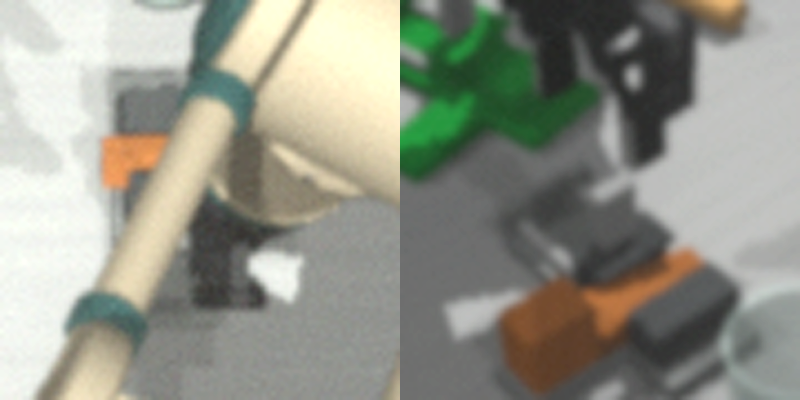

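The scene crop shows the tab top at crop (610,185), between and below the two fingers. I'll descend, close on the tab and slide.

Request:
{"method": "apply_moves", "body": {"steps": [0,0,-3,0,0,0,-5.5,0,0,0,-6.7,0,0,0,-6.7,0,0,0,-6.7,0]}}

```text
clock: 2.62
position: [0.5745, -0.2449, 0.0502]
ee_rot: [0.0, 0.706, 0.708, 0.0]
contact_force: [0.4, -0.5, 1.2]
width: 0.0653
gripper_force: 0.0
```

Request:
{"method": "apply_moves", "body": {"steps": [0,0,0,0,0,0,0,0,0,0,0,0,0,0,0,0,0,0,0,0,0,0,0,0,0,0,0,0], "jaw": 255, "newtons": 25}}

```text
clock: 3.2
position: [0.5752, -0.2461, 0.0504]
ee_rot: [0.001, 0.707, 0.707, 0.0]
contact_force: [0.1, 0.1, 6.2]
width: 0.0109
gripper_force: 29.3
```

Request:
{"method": "apply_moves", "body": {"steps": [-0.5,0,0,0,-1,0,0,0,-1.5,0,0,0,-2,0,0,0,-2.5,0,0,0,-3,0,0,0,-3.5,0,0,0,-3.5,0,0,0]}}

```text
clock: 3.87
position: [0.5397, -0.2461, 0.0504]
ee_rot: [0.001, 0.707, 0.707, 0.0]
contact_force: [0.8, 1.7, 7.2]
width: 0.0116
gripper_force: 29.4
```

Request:
{"method": "apply_moves", "body": {"steps": [0,0,0,0,0,0,0,0,0,0,0,0,0,0,0,0,0,0,3,0,0,0,6,0,0,0,8,0,0,0,8,0], "jaw": 60}}

```text
clock: 4.53
position: [0.5422, -0.2475, 0.1337]
ee_rot: [0.004, 0.707, 0.707, 0.001]
contact_force: [1.2, -0.2, -0.1]
width: 0.065
gripper_force: 0.0
```

Request:
{"method": "apply_moves", "body": {"steps": [3,-3,0,0,5,-5,-1,0,6.3,-6.2,-2,0,6.3,-6.2,-3,0,6.3,-6.2,-3,0]}}

```text
clock: 4.95
position: [0.6007, -0.3071, 0.0952]
ee_rot: [-0.004, 0.707, 0.707, -0.001]
contact_force: [-0.0, -0.2, -0.6]
width: 0.0656
gripper_force: 0.0
```

Run:
```python
from h import *
for n in("scene","top"): cv2.imwrite(f"pics/{n}2.png",get_image(n)[:,:,::-1])
t=cv2.imread("pics/top2.png");s=cv2.imread("pics/scene2.png")
m=np.hstack([cv2.resize(t[150:240,320:410],(400,400),interpolation=cv2.INTER_CUBIC),cv2.resize(s[215:305,175:265],(400,400),interpolation=cv2.INTER_CUBIC)])
cv2.imwrite("pics/crop3.png",np.clip(m*1.5,0,255).astype(np.uint8))
st=get_state();print(st["position"],st["ee_rot"],st["contact_force"],st["width"])
```

```text
[ 0.60090891 -0.30664013  0.0976788 ] [-2.27783937e-03  7.06775111e-01  7.07434515e-01 -3.99879981e-04] [ 0.09417838  0.0964199  -0.207845  ] 0.06500550291062046
```

View pics/crop3.png

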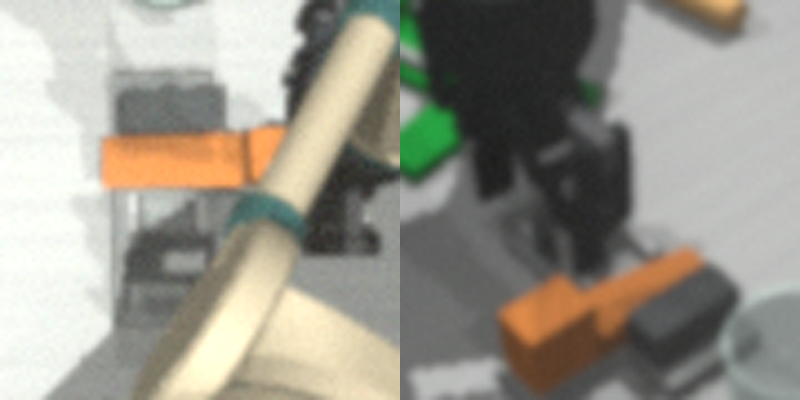

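The jaw now stands open with the tab at crop (185,265), and the tongue is free between the jaws. The open fingers straddle the heel, so I'll descend and grip.

Request:
{"method": "apply_moves", "body": {"steps": [0.2,-0.1,-2.5,0,0.2,-0.1,-5,0,0.2,-0.1,-7,0,0.2,-0.1,-7.7,0,0.2,-0.1,-7.7,0,0.2,-0.1,-7.7,0]}}

```text
clock: 5.55
position: [0.6047, -0.3087, 0.0232]
ee_rot: [0.0, 0.707, 0.708, 0.0]
contact_force: [-0.3, -0.5, -0.1]
width: 0.0654
gripper_force: 0.0
```

Request:
{"method": "apply_moves", "body": {"steps": [0,0,0,0,0,0,0,0,0,0,0,0,0,0,0,0,0,0,0,0,0,0,0,0], "jaw": 255, "newtons": 40}}

```text
clock: 6.05
position: [0.6046, -0.3095, 0.0241]
ee_rot: [0.001, 0.707, 0.708, -0.0]
contact_force: [-2.4, -1.2, 6.5]
width: 0.0292
gripper_force: 40.3
```

Request:
{"method": "apply_moves", "body": {"steps": [0,0,1,0,0,0,2.5,0,0,0,4,0,0,0,5.5,0,0,0,7,0,0,0,8.5,0,0,0,10,0,0,0,10,0]}}

```text
clock: 6.72
position: [0.6068, -0.31, 0.1265]
ee_rot: [0.004, 0.707, 0.707, 0.001]
contact_force: [0.6, 0.0, -0.7]
width: 0.0294
gripper_force: 39.5
```

Run:
```python
from h import *
np.set_printoptions(precision=4,suppress=True)
for n in("scene","top"):cv2.imwrite(f"pics/{n}3.png",get_image(n)[:,:,::-1])
t=cv2.imread("pics/top3.png");s=cv2.imread("pics/scene3.png")
m=np.hstack([cv2.resize(t[150:240,320:410],(400,400),interpolation=cv2.INTER_CUBIC),cv2.resize(s[190:290,175:275],(400,400),interpolation=cv2.INTER_CUBIC)])
cv2.imwrite("pics/crop4.png",np.clip(m*1.5,0,255).astype(np.uint8))
st=get_state();print(st["position"],st["ee_rot"],st["contact_force"],st["width"],st["gripper_force"])
# plate front lower edge in scene, row of front-face/bench boundary
```

```text
[ 0.605  -0.309   0.1231] [0.0009 0.7068 0.7074 0.0003] [ 0.5023 -0.2967 -1.1607] 0.029437881485709513 39.52775716781616
```

View pics/crop4.png

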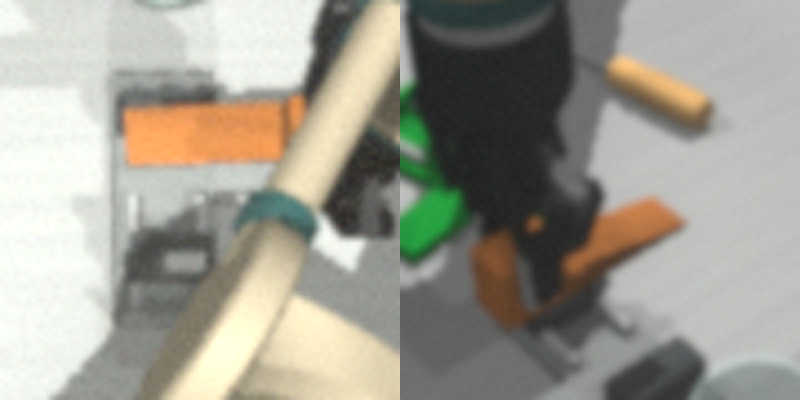

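Run:
```python
from h import *
np.set_printoptions(precision=4,suppress=True)
f=90/400
P=lambda x,y:[320+x*f-.4,150+y*f-.4]
print("nose",cast("top",[P(125,109),P(127,165)],.115),"mid",cast("top",[P(280,103),P(280,160)],.131))
# plate front edge lower in both views: profile
s=cv2.imread("pics/scene0.png");g=cv2.cvtColor(s,cv2.COLOR_BGR2GRAY)
for al in(.3,.5,.7):
    e=np.array([.49,.0618,.015])*(1-al)+np.array([.6076,.0754,.015])*al
    n=np.array([-.115,.993,0]);o=[]
    for k in np.arange(-.03,.02,.004):
        u=proj("scene",e+n*k)[0];o.append(int(cv2.getRectSubPix(g,(1,1),tuple(map(float,u)))[0,0]))
    print(al,o)
    o=[]
    t=cv2.cvtColor(cv2.imread("pics/top0.png"),cv2.COLOR_BGR2GRAY)
    for k in np.arange(-.03,.02,.004):
        u=proj("top",e+n*k)[0];o.append(int(cv2.getRectSubPix(t,(1,1),tuple(map(float,u)))[0,0]))
    print("  top",o)
```

```text
nose [[ 0.6202 -0.2087  0.115 ]
 [ 0.5896 -0.2092  0.115 ]] mid [[ 0.6204 -0.2887  0.131 ]
 [ 0.5898 -0.288   0.131 ]]
0.3 [118, 117, 115, 109, 93, 76, 63, 55, 50, 51, 54, 57, 57]
  top [154, 152, 154, 154, 153, 153, 154, 132, 99, 84, 75, 77, 76]
0.5 [119, 118, 116, 108, 92, 76, 64, 55, 50, 50, 53, 55, 56]
  top [151, 151, 153, 152, 151, 154, 155, 144, 109, 81, 74, 77, 75]
0.7 [118, 118, 115, 109, 96, 78, 64, 55, 49, 50, 53, 54, 52]
  top [157, 155, 153, 156, 157, 156, 152, 148, 113, 83, 77, 76, 73]
```

Request:
{"method": "apply_moves", "body": {"steps": [-0.6,3.6,0,0,-1.2,7.2,0,0,-1.8,10.8,0,2,-2.4,14.4,0,4,-3,18,0,6.6,-3.6,21.6,0,6.6,-4.1,25.1,0,6.6,-4.1,25.1,0,6.6]}}

```text
clock: 7.48
position: [0.5603, -0.0514, 0.121]
ee_rot: [-0.004, 0.663, 0.748, 0.0]
contact_force: [-0.3, -0.1, -1.4]
width: 0.0294
gripper_force: 39.5
```

Request:
{"method": "apply_moves", "body": {"steps": [0,0,-3,0,0,0,-6,0,0,0,-8,0,0,0,-9.5,0,0,0,-10,0,0,0,-10.2,0,0,0,-10.2,0]}}

```text
clock: 8.07
position: [0.5635, -0.0581, 0.0198]
ee_rot: [-0.0, 0.665, 0.747, -0.0]
contact_force: [0.9, 0.2, 0.2]
width: 0.0292
gripper_force: 39.5
```

Request:
{"method": "apply_moves", "body": {"steps": [0,0,-0.2,0,0,0,-0.4,0,0,0,-0.6,0,0,0,-0.6,0,0,0,-0.6,0]}}

```text
clock: 8.48
position: [0.5637, -0.058, 0.0146]
ee_rot: [0.0, 0.665, 0.747, 0.0]
contact_force: [-0.0, 0.6, -0.6]
width: 0.0295
gripper_force: 39.5
```

Run:
```python
from h import *
for n in("scene","top"):cv2.imwrite(f"pics/{n}4.png",get_image(n)[:,:,::-1])
t=cv2.imread("pics/top4.png");s=cv2.imread("pics/scene4.png")
m=np.hstack([cv2.resize(t[160:260,210:310],(400,400),interpolation=cv2.INTER_CUBIC),cv2.resize(s[160:260,245:345],(400,400),interpolation=cv2.INTER_CUBIC)])
cv2.imwrite("pics/crop5.png",np.clip(m*1.5,0,255).astype(np.uint8))
st=get_state();print(st["position"],st["ee_rot"],st["contact_force"],st["moment"],st["width"],st["gripper_force"])
```

```text
[ 0.56378181 -0.0579594   0.01460046] [2.59230637e-04 6.64870015e-01 7.46959014e-01 1.62929846e-04] [ 0.02900687 -0.43853466 -0.18540851] [-0.01085187 -0.00030912 -0.00556937] 0.029402890224146955 39.53841984272003
```

View pics/crop5.png

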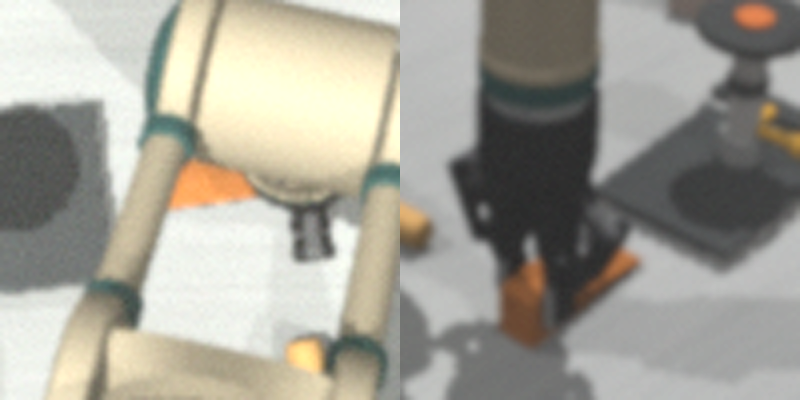

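The wedge is held level about 3 mm above the bench. Its tongue is at crop (600,285), in line with and pointing at the plate's front edge. I'll lower it to contact.

Request:
{"method": "apply_moves", "body": {"steps": [0,0,-0.1,0,0,0,-0.2,0,0,0,-0.2,0,0,0,-0.2,0]}}

```text
clock: 8.92
position: [0.5635, -0.0579, 0.0122]
ee_rot: [-0.0, 0.665, 0.747, -0.0]
contact_force: [-0.4, -0.0, -0.3]
width: 0.0294
gripper_force: 39.5
```

Request:
{"method": "apply_moves", "body": {"steps": [0,0,-0.05,0,0,0,-0.1,0,0,0,-0.1,0,0,0,-0.1,0]}}

```text
clock: 9.25
position: [0.5636, -0.0579, 0.0121]
ee_rot: [0.0, 0.665, 0.747, 0.0]
contact_force: [-1.9, 0.0, 5.0]
width: 0.0294
gripper_force: 40.2
```

Request:
{"method": "apply_moves", "body": {"steps": [-0.1,0.8,0,0,-0.2,1.6,0,0,-0.3,2.4,0,0,-0.4,3.2,0,0,-0.5,4,0,0,-0.5,4.5,0,0,-0.6,5,0,0,-0.6,5,0,0]}}

```text
clock: 9.92
position: [0.5585, -0.0067, 0.0121]
ee_rot: [0.001, 0.664, 0.747, 0.001]
contact_force: [1.3, -0.7, 5.8]
width: 0.0299
gripper_force: 40.4
```

Request:
{"method": "apply_moves", "body": {"steps": [0,0.3,0,0,-0.1,0.6,0,0,-0.1,0.9,0,0,-0.1,1.2,0,0,-0.1,1.2,0,0]}}

```text
clock: 10.33
position: [0.5576, 0.0035, 0.0121]
ee_rot: [0.002, 0.664, 0.748, -0.0]
contact_force: [0.8, -6.1, 4.8]
width: 0.0293
gripper_force: 40.6
```

Run:
```python
from h import *
cv2.imwrite("pics/scene5.png",get_image("scene")[:,:,::-1]);cv2.imwrite("pics/top5.png",get_image("top")[:,:,::-1])
a=cv2.imread("pics/scene4.png");s=cv2.imread("pics/scene5.png")
m=np.hstack([cv2.resize(i[170:250,275:355],(400,400),interpolation=cv2.INTER_CUBIC) for i in(a,s)])
cv2.imwrite("pics/crop6.png",np.clip(m*1.8,0,255).astype(np.uint8))
st=get_state();print(st["position"],st["contact_force"],st["moment"],st["width"],st["gripper_force"])
```

```text
[0.55765103 0.00342617 0.01209545] [ 0.7243672  -5.94173316  5.92836256] [-0.8935421   0.08262583  0.12127222] 0.02920322573003124 40.711809396743774
```

View pics/crop6.png

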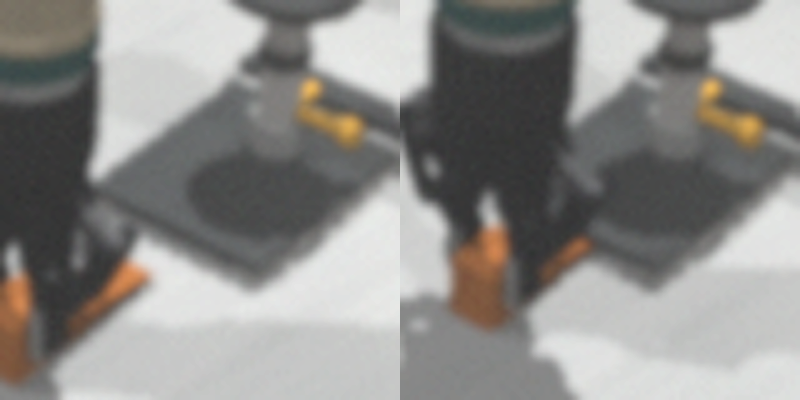

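The nose has gone under the edge, and a 6 N reaction along -y shows contact. I'll push on in small steps and measure the rise by registering the plate's near corner.

Request:
{"method": "apply_moves", "body": {"steps": [0,0.2,0,0,-0.1,0.5,0,0,-0.1,0.7,0,0,-0.1,0.9,0,0,-0.1,0.9,0,0]}}

```text
clock: 10.85
position: [0.557, 0.0119, 0.0121]
ee_rot: [0.002, 0.664, 0.748, -0.0]
contact_force: [1.4, -8.4, 5.3]
width: 0.0295
gripper_force: 40.4
```

```bash
cat > rise.py <<'E'
from h import *
a=cv2.cvtColor(cv2.imread("pics/scene0.png"),cv2.COLOR_BGR2GRAY)
def shift(im,x0,y0,w,hh):
    W=np.float32([[1,0,0],[0,1,0]])
    A=cv2.getRectSubPix(a,(w,hh),(x0,y0));B=cv2.getRectSubPix(im,(w,hh),(x0,y0))
    try: r,W=cv2.findTransformECC(A,B,W,cv2.MOTION_TRANSLATION,(3,200,1e-6),None,3);return W[:,2],r
    except cv2.error: return None
c=proj("scene",[.6076,.0754,.012])[0];e=proj("scene",[[.6076,.0754,.009],[.6076,.0754,.019]]);print("10mm =",e[1]-e[0])
ims=[cv2.imread("pics/scene4.png"),cv2.imread("pics/scene5.png"),get_image("scene")[:,:,::-1].copy()]
for im in ims: print(shift(cv2.cvtColor(im,cv2.COLOR_BGR2GRAY),float(c[0])+2,float(c[1])+3,20,14))
st=get_state();print(st["position"],st["contact_force"],st["moment"],st["gripper_force"])
E
python3 rise.py
```

```text
10mm = [ 0.28914848 -2.80661263]
(array([-0.12592116, -0.46980593], dtype=float32), 0.9853413777455815)
(array([-0.41595224, -0.5147976 ], dtype=float32), 0.9801825340383311)
(array([-0.9782639 ,  0.09609489], dtype=float32), 0.9950763245665248)
[0.55699276 0.01188277 0.01210442] [ 1.28744029 -8.15793693  5.51593192] [-1.21931648 -0.03792741  0.0407418 ] 40.40388286113739
```

The contact onset brackets d at 33–44 mm now, so another 5 mm centres it.

Request:
{"method": "apply_moves", "body": {"steps": [0,0.2,0,0,0,0.4,0,0,-0.1,0.5,0,0,-0.1,0.5,0,0,-0.1,0.5,0,0,-0.1,0.5,0,0]}}

```text
clock: 11.4
position: [0.5565, 0.0169, 0.0121]
ee_rot: [0.003, 0.664, 0.748, 0.0]
contact_force: [2.3, -7.2, 4.5]
width: 0.0296
gripper_force: 40.1
```

Run:
```python
from h import *
ims=[get_image("scene")[:,:,::-1].astype(float) for _ in range(6)]
s=np.mean(ims,0).astype(np.uint8);a=cv2.imread("pics/scene0.png")
m=np.hstack([cv2.resize(i[190:240,280:340],(400,333),interpolation=cv2.INTER_CUBIC) for i in(a,s)])
cv2.imwrite("pics/crop7.png",np.clip(m*1.8,0,255).astype(np.uint8))
g0,g1=[cv2.GaussianBlur(cv2.cvtColor(i,cv2.COLOR_BGR2GRAY),(3,3),0).astype(int) for i in(a,s)]
for x in(322,326,330,334): print(x,g0[212:234,x],g1[212:234,x])
st=get_state();print(st["position"],st["ee_rot"],st["contact_force"],st["moment"],st["gripper_force"],st["clock"])
```

```text
322 [ 42  42  42  43  46  50  54  55  53  51  51  57  65  74  86  98 109 114
 117 118 118 118] [ 40  41  43  47  51  52  52  49  47  47  50  55  59  63  70  81  94 103
 108 109 110 110]
326 [ 42  42  41  42  43  46  50  54  56  55  53  52  55  61  71  85 100 111
 117 118 118 118] [ 40  40  41  43  46  49  51  51  51  50  50  53  59  63  69  79  92 103
 109 110 110 109]
330 [ 41  42  42  42  44  48  52  53  54  57  61  66  75  88 100 110 115 117
 118 117 117 116] [ 40  41  41  42  45  49  50  51  54  58  63  69  78  90 101 107 109 110
 110 109 109 109]
334 [ 41  41  42  43  46  51  56  60  66  76  90 103 111 115 117 117 117 117
 117 116 116 115] [ 40  41  42  45  49  55  61  65  69  77  90 101 107 110 110 110 109 109
 109 108 107 106]
[0.55646971 0.01692617 0.01210972] [2.51946156e-03 6.64253004e-01 7.47503549e-01 2.05454633e-04] [ 2.07225851 -7.13538267  3.76868608] [-1.12947124 -0.17183694  0.05233368] 40.085747838020325 11.7
```

View pics/crop7.png

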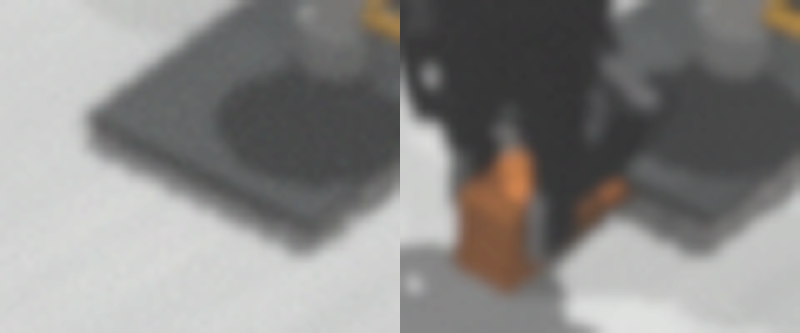

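The picture shows the tongue under the edge at crop (610,195). The plate's near edge is about 1.25 px higher than at the start, roughly 4.4 mm of lift, with a lighter gap beneath it. The gripper is clear of the plate, so I'll hand in.

```bash
python3 -c "
from rig import *
print(sign_off())"
```

```text
the job is handed in; nothing more can be done
None
```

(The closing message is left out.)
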